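Take the pocket depth of a foam case insert with a depth gauge

TASK

Check how deep the wide pocket of the foam case insert is at the pen cross on its floor: take from the tool tray the depth gauge whose bar is long enough to bridge the pocket, stand it upright with the bar square across the pocket, resting flat on the foam on both sides, and the spindle tip on the cross, and press it down lightly, with about 10 N, since the foam dents. Finish while still holding the gauge pressed there for the reading; leave the other tools where they are and do not push the insert about.

Things in the scene. Friction and masses are not known exactly. Their poses are not given: they have to be found in the camera images.
- long_gauge: long digital depth gauge, 0.27 kg, upright in the tray on its steel bar (102 mm along own y, 26 mm wide, 12 mm thick). On a short neck a dark grey flat-sided body, 56 mm wide (y), 24 mm thick (x), 26 to 78 mm above the bar's underside; display on the -x face, dust cap up to 84 mm. Grip the body across x or y. Origin: centre of the bar's underside, z up
- long_gauge_spindle (a joint): how far the long gauge's spindle stands out below the underside of its bar (m): 0 pushed in flush, 0.032 fully out. A light spring (about 1.2 N) drives it out as soon as the gauge is lifted; on a surface it gives way, so the bar can be pressed flat
- long_gauge_tip (a point): the tip of that spindle (6 mm thick), on the vertical axis through the middle of the bar
- short_gauge: the same gauge with a bar only 63 mm long, too short for the pocket; stands upright in the tray; leave it. Same heights and body. Origin: centre of the bar's underside
- tray: shallow plywood tray, fixed, 165 mm (x) by 250 mm (y), 28 mm high, walls and floor 5 mm thick. Both gauges stand in the half toward its own -x side, one at each end; tape measure and marker lie in the +x half. Origin: centre of its underside
- insert: loose white foam slab, 0.14 kg, 165 mm (own x) by 200 (y), 50 thick, flat on the table. Two pockets 120 mm long (x), 25 deep: the wide one 76 mm across (y -8 to +68), cross on its floor, the narrow one 31 mm (y -74 to -44); 32 mm or more of foam either side of the wide one. Firm: gives under 0.5 mm at 10 N. Origin: centre of its underside
- mark (a point): the centre of the black pen cross (two 20 mm strokes) on the floor of the wide pocket, midway across it, 25 mm above the insert's underside; at x = +20, y = +30 mm in the insert's frame, whose axes it shares
- mark_top (a point): the point straight above the cross in the plane of the insert's top face (50 mm above its underside), same axes; a short pen line on the foam at either side of the pocket, along y, shows where the bar goes
- tape: yellow tape measure 68 x 85 x 34 mm in the tray; leave it. Origin: centre of its underside
- felt_marker: felt marker 134 mm long, 17 mm thick, lying in the tray; leave it. Origin: centre of its underside
- calliper: sliding calliper 185 mm long, 9 mm thick, lying on the table behind the work; leave it. Origin: centre of its underside
- block: wooden sanding block 112 x 66 x 32 mm on the table behind the work; leave it. Origin: centre of its underside

How it is judged (in metres and radians):
On the way:
1. the long gauge is lifted out of the tray in the gripper (height (world z) of long_gauge above 0.06 m and contact force between the fingers and long_gauge above 1 N), for 0.1 s.
At the end, for the whole second after the job is handed in: Gripper holding the long gauge on the foam: tip within 8 mm of the cross in plan, upright within 0.06 rad, bar within 0.14 rad of square across the pocket and flush with the foam (+2.5/-4 mm), spindle out 21 to 29 mm, 4 to 20 N on the insert, insert flat, all still for the last second (horizontal distance between long_gauge_tip and mark below 0.008 m and angle between long_gauge's own z axis and vertical below 0.06 rad and angle between the y axis of long_gauge and the y axis of insert, either way round below 0.14 rad and z of long_gauge in the frame of mark_top between -0.004 and 0.0025 m and value of joint long_gauge_spindle between 0.021 and 0.029 m and contact force between long_gauge and insert between 4 and 20 N and contact force between the fingers and long_gauge above 2 N and linear speed of long_gauge below 0.01 m/s and angle between insert's own z axis and vertical below 0.05 rad); the arm keeps its last pose, push and grip.
It fails at once if the gauge is pressed on the insert with more than 35 N (contact force between long_gauge and insert above 35 N).
It fails at once if the insert is pushed more than 30 mm (distance of insert from where it was at the start of the episode above 0.03 m).
It fails at once if the short gauge is moved more than 30 mm or tipped over (distance of short_gauge from where it was at the start of the episode above 0.03 m or angle between short_gauge's own z axis and vertical above 0.3 rad).
It fails at once if tape measure, marker, calliper or sanding block is moved more than 40 mm (distance of any of tape, felt_marker, calliper, block from where it was at the start of the episode above 0.04 m).
It also fails if it takes over 42 s, if anything falls off the work surface, if the arm or the gripper's body presses on something with over 40 N, if the wrist force passes 120 N, or if a joint passes its speed limit or range.

ROBOT

A 6-joint arm with a two-finger parallel gripper is mounted at the origin on a cart in front of the work surface, level with it; the furniture and walls round the work are solid. World frame = base frame: x ahead of the robot, y to its left, z up, the work surface at z = 0. Lengths are in m, angles in degrees, forces in N, time in s.
With the tool pointing down it reaches from about 0.25 to 0.725 m from the base axis. Payload 4 kg.
Tool frame: the origin (TCP) lies at the centre of the arm's flange, where the gripper is bolted on; the fingertips stand 173 mm ahead of it and the grasp point (between the pads) lies 155 mm ahead of it; z points along the fingers, y is the direction in which the jaws open and shut (so a half turn about z gives the same grasp; the last joint's range is limited). The gripper opens to 85 mm and grips with 20 to 120 N. Pads are 22 mm wide; open, the fingers measure 114 mm over their backs; the gripper's body (76 mm by 85 mm) begins 54 mm behind the grasp point. The pads swing forward as they close: fully open they stand 13 mm farther back than shut.
Start: joints at [72.078, 13.785, 0.286, 76.501, 0, 90], TCP at [0.154, 0.476, 0.405] pointing down, gripper open.
Joint ranges: [-155.79, 155.79], [-60.16, 107.12], [-62.33, 73.08], [-114, 123.19], [-81.49, 82.49], [-180, 180]. Speed limits (degrees/s): [159.86, 159.86, 180, 180, 180, 180].

INTERFACE

Orientations are given as a 3x3 rotation matrix whose columns are the frame's x, y, z axes.
In Python, from workcell import r gives the robot as it stands.
- The arm moves only by the tool drive_tool, never from a script. Its argument "targets" is a list of rows, each a list of 7 numbers: the shift along the tool's x, y, z in cm, then the turn, a rotation vector about the tool's x, y, z in degrees, then the closure, from -1 (fully open) to 1 (shut), so that 0 is half open. In form: [[x, y, z, rx, ry, rz, hand], ...]. A call has 1 to 5 rows; each row shifts and turns the commanded pose from where the row before left it, along the tool's axes as they then stand; what a row does not reach is not made up. A row lasts 1/8 s, in which the tool goes at most 62.5 mm and 10.7 degrees, less where a joint would pass 70% of its speed; a pose out of reach is approached as far as the arm can. A call with a gripper value outside its range is refused whole. The fingers move at their own pace and stop on an object; "newtons" is the grip in N (left out, the last holds). Time passes only in rows, so rows that do not move let the fingers close. It gives the time, the measured TCP pose, the force and the opening at its end, in the units of the state.
- r.get_obs(): the state, without advancing time (a new reading comes with each control period).
- r.get_image(name): name is "scene" or "side" or "wrist"; returns a dict with "image" (400x640x3 uint8, red, green, blue), "intrinsics" (3x3 intrinsics, pixels), "k1" (the pictures are not rectified: a ray, as slopes to the right and down, at radius r is drawn at 1 + k1 r^2 times it, then the intrinsics apply), "position" and "orientation" of the camera in the world; the wrist camera has in their place "mount" (4x4, takes a point from camera to tool coordinates, whose origin is the TCP and whose axes are the flange's). Camera axes: x right, y down, z forward; pixel columns grow to the right and rows downward; lengths in m; the calibration is good to about 2 mm. A picture is of the moment at which its call begins: read the wrist's pose just before it. There is no depth.
- r.job_done(): hands the job in, once; it reports no verdict.
The state is a dict: "time_s": time; "joint_pos": joint angles; "qvel": joint speeds; "joint_efforts": joint torques, N m; "ee_pos": TCP position; "ee_rot": TCP orientation; "contact_force": force on the tool from outside, world axes, zero at the start; "ft_torque": the same for the moment, N m; "width": finger opening in m.
Only numpy, scipy, OpenCV 4.12 (cv2) and the standard library are available. Lean on these libraries where they do the work, as an engineer would, in place of code of your own. Each camera call takes 0.05 s, during which the arm holds its last target.

## Working session

There is one attempt and no reset: what is moved stays moved. The work goes in short steps, Python scripts to look and compute and a tool call to move; the robot and the scene stay as the last step left them, time stands still between calls to the robot, and variables do not carry over. Pictures are saved under pics/ and viewed, and the job is handed in when it is done.

Besides the shell and the picture viewer there is one more tool, called after "Request:" as name([rows], argument=value, ...), one row to a line, values as JSON. drive_tool: Moves the arm, as the interface text tells. Its arguments: {"type":"object","properties":{"targets":{"type":"array","items":{"type":"array","items":{"type":"number"}}},"newtons":{"type":"number"}},"required":["targets"]}

```bash
mkdir -p pics
cat > h.py <<'E'
import numpy as np, cv2, json, pickle
from workcell import r
def snap(name, fn):
    o=r.get_obs(); d=r.get_image(name)
    d['ee_pos']=np.array(o['ee_pos']); d['ee_rot']=np.array(o['ee_rot'])
    if 'mount' in d:
        m=np.array(d['mount']); R=d['ee_rot']
        d['position']=R@m[:3,3]+d['ee_pos']; d['orientation']=R@m[:3,:3]
    cv2.imwrite(f'pics/{fn}.png', d['image'][:,:,::-1]); pickle.dump(d,open(f'pics/{fn}.pkl','wb')); return d
def load(fn): return pickle.load(open(f'pics/{fn}.pkl','rb'))
def ray(d,uv):
    K=np.array(d['intrinsics']); k=d['k1']
    p=cv2.undistortPoints(np.array([[uv]],float),K,np.array([k,0,0,0.])).ravel()
    return np.array(d['position']), np.array(d['orientation'])@np.array([p[0],p[1],1])
def onz(d,uv,z):
    c,v=ray(d,uv); return c+v*(z-c[2])/v[2]
def proj(d,P):
    K=np.array(d['intrinsics']); R=np.array(d['orientation']); 
    q=R.T@(np.array(P,float)-np.array(d['position'])); x,y=q[:2]/q[2]; s=1+d['k1']*(x*x+y*y)
    return (K@[x*s,y*s,1])[:2]
E
python3 - <<'E'
from h import *
print(r.get_obs())
for n in ['scene','side','wrist']:
    d=snap(n,n+'0'); print(n,d['intrinsics'],d['k1'],d['position'],d['orientation'])
E
```

```text
{'time_s': 0.0, 'joint_pos': array([7.20792117e+01, 1.38302019e+01, 2.13378671e-01, 7.65002650e+01,
       1.15240593e-03, 8.99999832e+01]), 'qvel': array([-0.06337036,  0.10522401,  0.04295883, -0.0365277 ,  0.12194308,
       -0.06809979]), 'joint_efforts': array([ 3.49055163e-04, -3.72316754e+01,  2.52408010e+01,  1.71461591e-02,
        3.70648419e-07, -1.14671784e-05]), 'ee_pos': array([0.15376526, 0.47548502, 0.40382775]), 'ee_rot': array([[-9.51482903e-01,  3.07700937e-01, -6.47948483e-04],
       [ 3.07701618e-01,  9.51480929e-01, -1.93823521e-03],
       [ 2.01138364e-05, -2.04357246e-03, -9.99997912e-01]]), 'contact_force': array([ 0.64152707, -0.0325106 , -1.0915592 ]), 'ft_torque': array([-0.01706127, -0.08752052, -0.00678379]), 'width': 0.08532731101448562}
scene [[419.46138466   0.         323.64565443]
 [  0.         419.46138466 201.5755601 ]
 [  0.           0.           1.        ]] -0.030922789036425622 [-0.05506327 -0.38175917  0.70818064] [[ 4.87645264e-01 -5.71092206e-01  6.60345204e-01]
 [-8.73041863e-01 -3.18944816e-01  3.68879534e-01]
 [-5.05469435e-05 -7.56391365e-01 -6.54119332e-01]]
side [[368.91214329   0.         320.44531728]
 [  0.         368.91214329 207.54205961]
 [  0.           0.           1.        ]] -0.010239393065623364 [ 0.6019481  -0.6442185   0.63305439] [[ 0.99913975 -0.03069121  0.02788939]
 [-0.0413764  -0.69259258  0.72014131]
 [-0.00278603 -0.72067577 -0.69326667]]
wrist [[331.8567939    0.         320.19628155]
 [  0.         331.8567939  198.15045209]
 [  0.           0.           1.        ]] 0.0004018373322878604 [0.07349229 0.50260937 0.37252419] [[ 0.30822889  0.89852808  0.31247759]
 [ 0.95131147 -0.29071282 -0.10243309]
 [-0.00119777  0.32883635 -0.94438616]]
```

View pics/scene0.png

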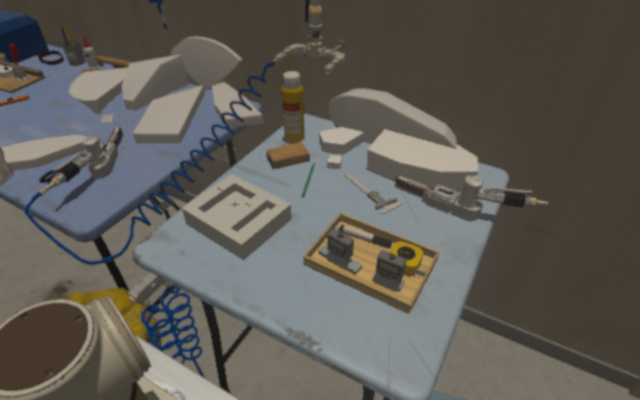

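View pics/side0.png

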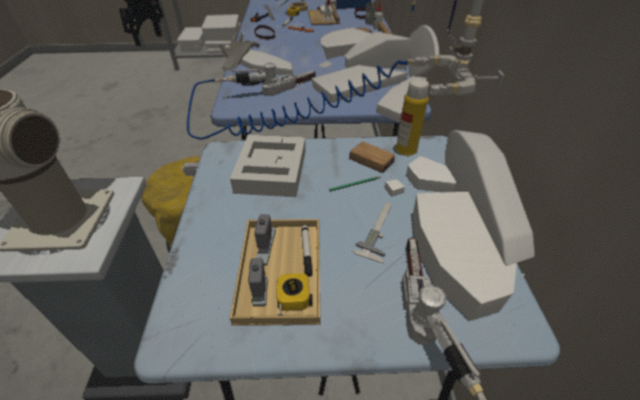

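View pics/wrist0.png

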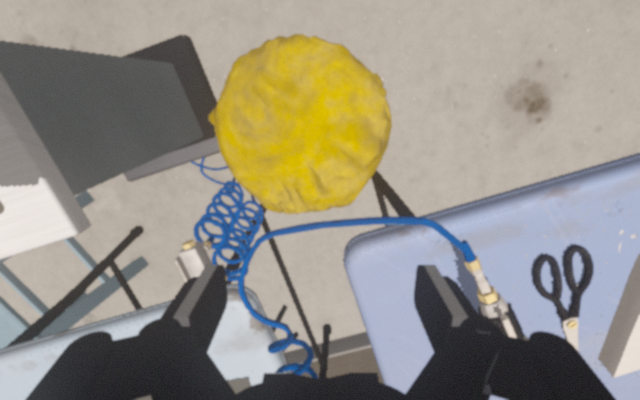

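Run:
```python
import cv2
a=cv2.imread('pics/scene0.png'); b=cv2.imread('pics/side0.png')
def c(im,x0,y0,x1,y1,f,n): cv2.imwrite(f'pics/{n}.png',cv2.resize(im[y0:y1,x0:x1],None,fx=f,fy=f,interpolation=cv2.INTER_CUBIC))
c(a,170,165,300,260,6,'c1'); c(a,300,210,445,310,5.5,'c2'); c(b,225,210,330,330,5,'c3'); c(b,220,130,320,200,7,'c4')
```

```text
(no output)
```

View pics/c1.png

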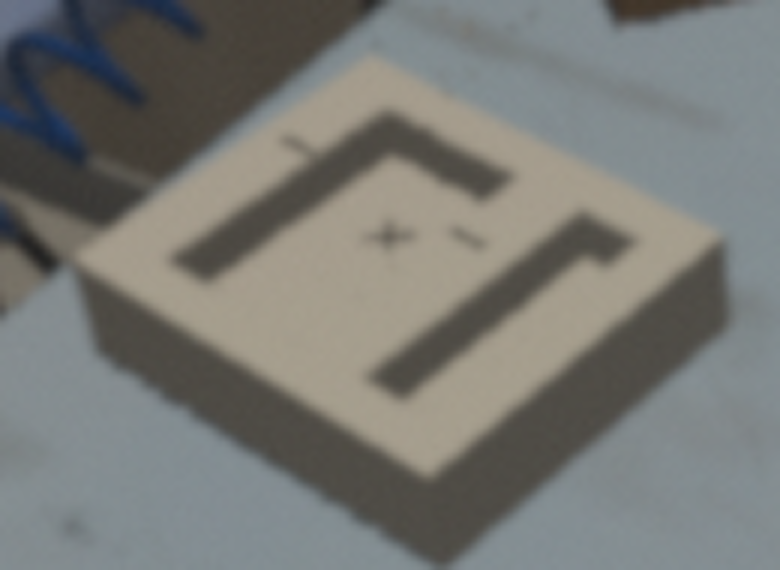

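View pics/c2.png

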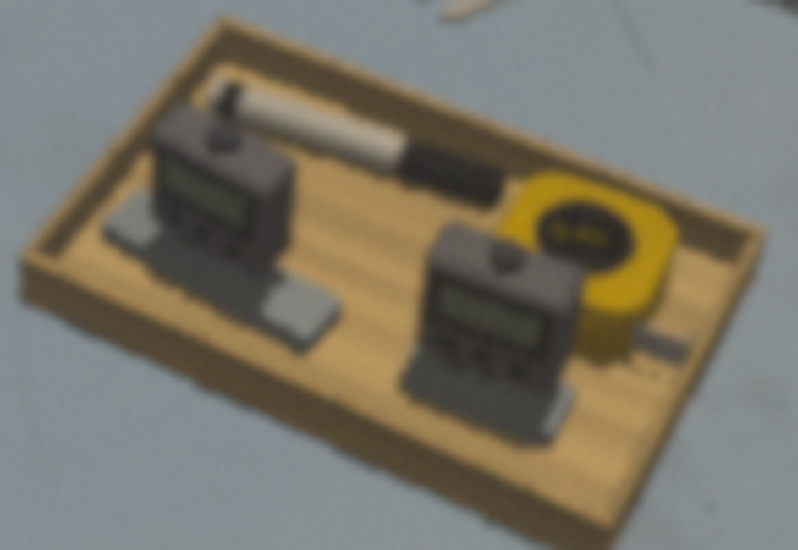

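View pics/c3.png

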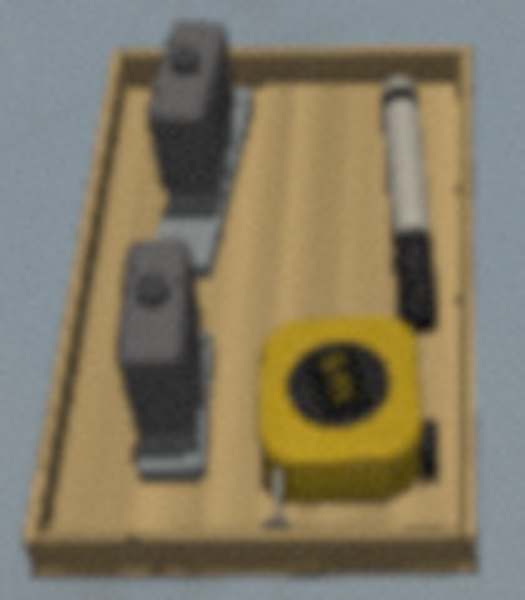

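View pics/c4.png

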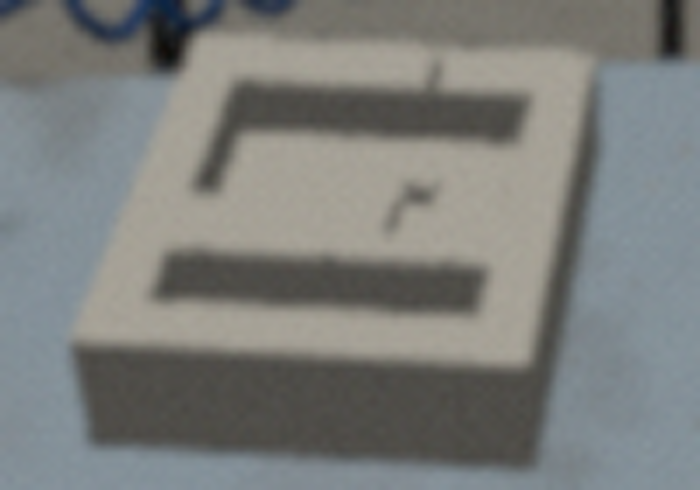

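Run:
```python
from h import *
A=load('scene0');B=load('side0')
a=lambda o,f:(lambda d,p,z:np.round(onz(d,((p[0]+.5)/f-.5+o[0],(p[1]+.5)/f-.5+o[1]),z),4))
c1=a((170,165),6);c2=a((300,210),5.5);c3=a((225,210),5);c4=a((220,130),7)
print('ins scene');P=[c1(A,p,.05) for p in [(78,260),(372,58),(722,240),(430,475)]];print(P,[np.linalg.norm(P[i]-P[i-1]) for i in range(4)],np.mean(P,0))
print('cross',c1(A,(388,236),.025),'lines',c1(A,(282,135),.05),c1(A,(318,160),.05),c1(A,(450,228),.05),c1(A,(486,245),.05))
print('ins side');P=[c4(B,p,.05) for p in [(195,38),(597,55),(535,365),(75,345)]];print(P,[np.linalg.norm(P[i]-P[i-1]) for i in range(4)],np.mean(P,0))
print('cross',c4(B,(415,194),.025),'line',c4(B,(436,62),.05),c4(B,(431,88),.05))
print('cap',c2(A,(224,130),.089),c3(B,(184,55),.089))
print('body top',[c2(A,p,.083) for p in [(152,140),(190,103),(296,165),(265,188)]])
print('body top side',[c3(B,p,.083) for p in [(172,22),(232,28),(218,120),(150,115)]])
print('bar end',[c2(A,p,.017) for p in [(300,340),(342,298)]],[c2(A,p,.017) for p in [(102,225),(140,190)]],[c3(B,p,.017) for p in [(165,262),(207,272),(250,92)]])
print('short cap',c2(A,(510,255),.089),c3(B,(152,287),.089))
print('tray', [c2(A,p,.028) for p in [(222,18),(765,232),(610,530),(20,258)]])
print('tray', [c3(B,p,.028) for p in [(113,50),(470,48),(475,540),(28,543)]])
```

```text
ins scene
[array([0.4266, 0.2696, 0.05  ]), array([0.5875, 0.2512, 0.05  ]), array([0.5607, 0.0541, 0.05  ]), array([0.4018, 0.0766, 0.05  ])] [np.float64(0.19458684436518314), np.float64(0.1619486647058259), np.float64(0.1989136747435932), np.float64(0.1604850771878806)] [0.49415  0.162875 0.05    ]
cross [0.5189 0.1925 0.025 ] lines [0.5271 0.2505 0.05  ] [0.5216 0.2267 0.05  ] [0.5138 0.1529 0.05  ] [0.5126 0.1342 0.05  ]
ins side
[array([0.4284, 0.2709, 0.05  ]), array([0.593 , 0.2507, 0.05  ]), array([0.5691, 0.0557, 0.05  ]), array([0.4059, 0.0741, 0.05  ])] [np.float64(0.19808202846295772), np.float64(0.16583485761443517), np.float64(0.1964591815110711), np.float64(0.16423397943178514)] [0.4991  0.16285 0.05   ]
cross [0.5195 0.1933 0.025 ] line [0.5278 0.2486 0.05  ] [0.5265 0.23   0.05  ]
cap [ 0.4992 -0.1118  0.089 ] [ 0.5011 -0.1124  0.089 ]
body top [array([ 0.4865, -0.0878,  0.083 ]), array([ 0.5112, -0.091 ,  0.083 ]), array([ 0.5013, -0.1413,  0.083 ]), array([ 0.4851, -0.1364,  0.083 ])]
body top side [array([ 0.4935, -0.0868,  0.083 ]), array([ 0.519 , -0.0915,  0.083 ]), array([ 0.5163, -0.1435,  0.083 ]), array([ 0.4888, -0.1396,  0.083 ])]
bar end [array([ 0.4771, -0.1583,  0.017 ]), array([ 0.5041, -0.1634,  0.017 ])] [array([ 0.4917, -0.0623,  0.017 ]), array([ 0.5161, -0.0663,  0.017 ])] [array([ 0.4887, -0.1625,  0.017 ]), array([ 0.5066, -0.1685,  0.017 ]), array([ 0.5196, -0.0669,  0.017 ])]
short cap [ 0.4932 -0.23    0.089 ] [ 0.4981 -0.2301  0.089 ]
tray [array([ 0.6145, -0.0527,  0.028 ]), array([ 0.6078, -0.2991,  0.028 ]), array([ 0.4445, -0.2947,  0.028 ]), array([ 0.4522, -0.048 ,  0.028 ])]
tray [array([ 0.457 , -0.0481,  0.028 ]), array([ 0.6205, -0.054 ,  0.028 ]), array([ 0.6129, -0.3023,  0.028 ]), array([ 0.4514, -0.2967,  0.028 ])]
```

```bash
cat >> h.py <<'E'
from scipy.spatial.transform import Rotation as Rn
def plan(p,yaw,n,hand):
    """rows to reach TCP p, tool y-axis at world yaw deg, tool down, n rows"""
    o=r.get_obs(); P=np.array(o['ee_pos']); R=np.array(o['ee_rot'])
    c,s=np.cos(np.radians(yaw)),np.sin(np.radians(yaw))
    y=np.array([c,s,0]); z=np.array([0,0,-1.]); G=np.c_[np.cross(y,z),y,z]
    rv=Rn.from_matrix(R.T@G).as_rotvec()/n; d=(np.array(p)-P)/n
    for i in range(n):
        print(np.round(np.r_[100*R.T@d,np.degrees(rv),hand],2).tolist()); R=R@Rn.from_rotvec(rv).as_matrix()
E
python3 -c "
from h import *
plan([0.5,-0.112,0.36],-7.5,15,-1)"
```

```text
[-3.4, -3.02, 0.3, -0.01, 0.0, 5.31, -1.0]
[-3.67, -2.69, 0.3, -0.01, 0.0, 5.31, -1.0]
[-3.9, -2.34, 0.3, -0.01, 0.0, 5.31, -1.0]
[-4.1, -1.97, 0.3, -0.01, 0.0, 5.31, -1.0]
[-4.26, -1.58, 0.3, -0.01, 0.0, 5.31, -1.0]
[-4.39, -1.18, 0.3, -0.01, 0.0, 5.31, -1.0]
[-4.48, -0.77, 0.3, -0.01, 0.0, 5.31, -1.0]
[-4.53, -0.35, 0.3, -0.01, 0.0, 5.31, -1.0]
[-4.55, 0.07, 0.29, -0.01, 0.0, 5.31, -1.0]
[-4.52, 0.49, 0.29, -0.01, 0.0, 5.31, -1.0]
[-4.46, 0.91, 0.29, -0.01, 0.0, 5.31, -1.0]
[-4.35, 1.31, 0.29, -0.01, 0.0, 5.31, -1.0]
[-4.21, 1.71, 0.29, -0.01, 0.0, 5.31, -1.0]
[-4.04, 2.09, 0.29, -0.01, 0.0, 5.31, -1.0]
[-3.83, 2.46, 0.29, -0.01, 0.0, 5.31, -1.0]
```

Request:
drive_tool([
  [-3.4, -3.0, 0.3, 0, 0, 5.3, -1],
  [-3.7, -2.7, 0.3, 0, 0, 5.3, -1],
  [-3.9, -2.3, 0.3, 0, 0, 5.3, -1],
  [-4.1, -2.0, 0.3, 0, 0, 5.3, -1],
  [-4.3, -1.6, 0.3, 0, 0, 5.3, -1],
])

```text
time_s: 0.78
ee_pos: [0.2702, 0.2782, 0.3894]
ee_rot: [[-0.712, 0.702, 0.0], [0.702, 0.712, -0.0], [-0.0, -0.0, -1.0]]
contact_force: [-0.6, 0.3, -0.5]
width: 0.0855
```

Request:
drive_tool([
  [-4.4, -1.2, 0.3, 0, 0, 5.3, -1],
  [-4.5, -0.8, 0.3, 0, 0, 5.3, -1],
  [-4.5, -0.35, 0.3, 0, 0, 5.3, -1],
  [-4.5, 0.05, 0.3, 0, 0, 5.3, -1],
  [-4.5, 0.5, 0.3, 0, 0, 5.3, -1],
])

```text
time_s: 1.4
ee_pos: [0.385, 0.0826, 0.3745]
ee_rot: [[-0.324, 0.946, 0.0], [0.946, 0.324, 0.0], [0.0, 0.0, -1.0]]
contact_force: [0.9, -0.2, 0.2]
width: 0.0849
```

Request:
drive_tool([
  [-4.5, 0.9, 0.3, 0, 0, 5.3, -1],
  [-4.4, 1.3, 0.3, 0, 0, 5.3, -1],
  [-4.2, 1.7, 0.3, 0, 0, 5.3, -1],
  [-4.0, 2.1, 0.3, 0, 0, 5.3, -1],
  [-3.8, 2.5, 0.3, 0, 0, 5.3, -1],
])

```text
time_s: 2.02
ee_pos: [0.5012, -0.1133, 0.3593]
ee_rot: [[0.132, 0.991, -0.0], [0.991, -0.132, 0.0], [0.0, -0.001, -1.0]]
contact_force: [1.0, -0.1, 0.0]
width: 0.0857
```

```bash
python3 -c "
from h import *
d=snap('wrist','w1'); print(d['ee_pos'],d['ee_rot']); print(r.get_obs()['joint_pos'],r.get_obs()['time_s'])"
```

```text
[ 0.5011623  -0.11333567  0.35929108] [[ 1.32416676e-01  9.91194018e-01 -4.92964927e-04]
 [ 9.91194115e-01 -1.32416544e-01  2.92651766e-04]
 [ 2.24797968e-04 -5.27375908e-04 -9.99999836e-01]]
[-13.04857869  17.0223681   -2.3369239   70.47466113  -0.18180105
  84.89835372] 2.075
```

View pics/w1.png

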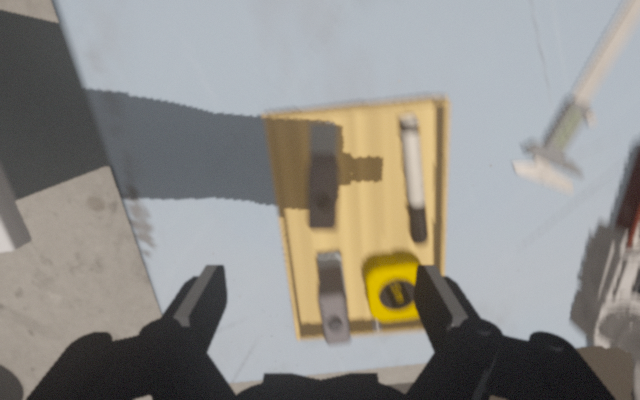

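Run:
```python
from h import *
b=cv2.imread('pics/w1.png'); cv2.imwrite('pics/w1c.png',cv2.resize(b[90:350,250:460],None,fx=3,fy=2.3*1.0/1.0 if 0 else 2.3,interpolation=cv2.INTER_CUBIC)) if 0 else cv2.imwrite('pics/w1c.png',cv2.resize(b[100:250,260:400],None,fx=4,fy=4,interpolation=cv2.INTER_CUBIC))
d=load('w1')
for P in [(.5,-.112,.089),(.5,-.112,.017)]: print(proj(d,P))
# predicted outline
y=np.radians(-7.5);X=np.array([np.cos(y),np.sin(y),0]);Y=np.array([-np.sin(y),np.cos(y),0])
for z,hx,hy in [(.083,.012,.028),(.017,.013,.051)]:
  print([((proj(d,np.array([.5,-.112,z])+a*hx*X+c*hy*Y)-[260,100]+.5)*4-.5).round(0).tolist() for a,c in [(-1,1),(1,1),(1,-1),(-1,-1)]])
```

```text
[318.17238604 200.47214985]
[318.59213897 175.6340685 ]
[[170.0, 253.0], [297.0, 252.0], [294.0, 524.0], [176.0, 524.0]]
[[178.0, 89.0], [292.0, 89.0], [288.0, 497.0], [186.0, 498.0]]
```

View pics/w1c.png

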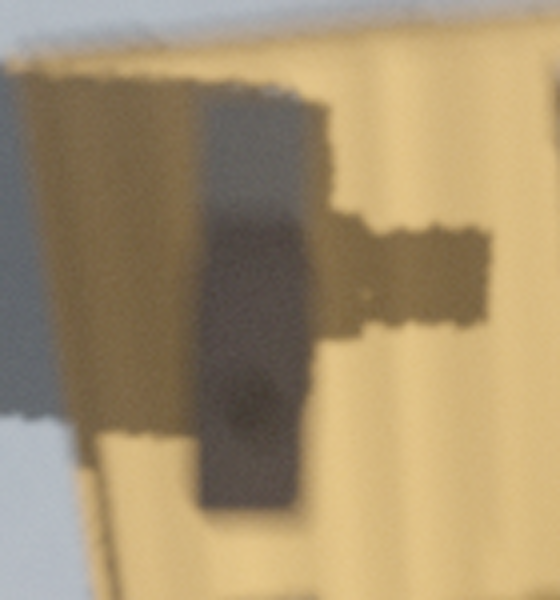

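Run:
```python
from h import *
d=snap('wrist','w2'); b=d['image'][:,:,::-1]
cv2.imwrite('pics/w2c.png',cv2.resize(b[100:250,260:400],None,fx=4,fy=4,interpolation=cv2.INTER_CUBIC))
print(d['ee_pos'])
```

```text
[ 0.50356109 -0.11712978  0.35869255]
```

View pics/w2c.png

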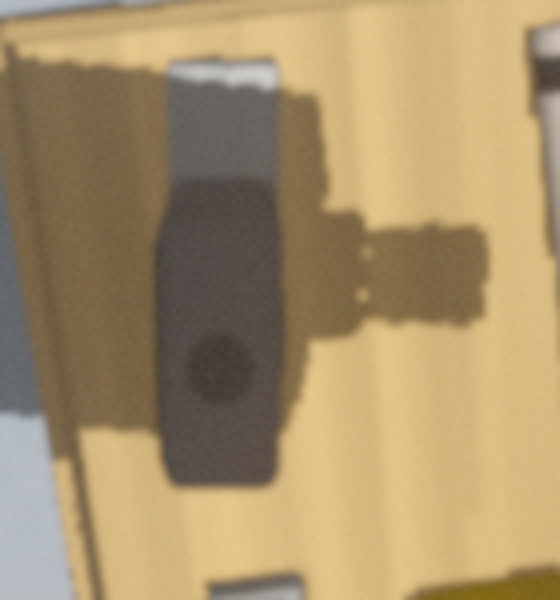

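Run:
```python
from h import *
d=load('w2')
f=lambda p,z:onz(d,((p[0]+.5)/4-.5+260,(p[1]+.5)/4-.5+100),z).round(4)
print('cap',f((221,368),.089)); a,b=f((168,65),.017),f((279,62),.017);print('bar',a,b,np.linalg.norm(a-b),(a+b)/2,(a+b)/2-.051*np.array([.13,.991,0]))
a,b=f((163,487),.083),f((279,486),.083);print('body',a,b,(a+b)/2+.028*np.array([.13,.991,0]))
print('widest',f((155,330),.083),f((285,330),.083))
```

```text
cap [ 0.5017 -0.1093  0.089 ]
bar [ 0.4959 -0.0591  0.017 ] [ 0.521  -0.0619  0.017 ] 0.02525569242764887 [ 0.50845 -0.0605   0.017  ] [ 0.50182  -0.111041  0.017   ]
body [ 0.4862 -0.1344  0.083 ] [ 0.5092 -0.1374  0.083 ] [ 0.50134  -0.108152  0.083   ]
widest [ 0.4899 -0.1019  0.083 ] [ 0.5146 -0.1054  0.083 ]
```

Request:
drive_tool([
  [0.6, -0.35, 2.0, 0, 0, 0, -1],
  [0, 0, 2.0, 0, 0, 0, -1],
  [0, 0, 2, 0, 0, 0, -1],
  [0, 0, 2, 0, 0, 0, -1],
  [0, 0, 0, 0, 0, 0, -1],
])

```text
time_s: 2.75
ee_pos: [0.4967, -0.1048, 0.2781]
ee_rot: [[0.128, 0.992, -0.005], [0.992, -0.128, 0.001], [0.001, -0.005, -1.0]]
contact_force: [-0.2, 0.4, 0.6]
width: 0.0855
```

Run:
```python
from h import *
d=snap('wrist','w3'); print(d['ee_pos'],d['ee_rot'][:,1])
```

```text
[ 0.49673827 -0.10476123  0.27811708] [ 0.99174466 -0.12814195 -0.00470906]
```

View pics/w3.png

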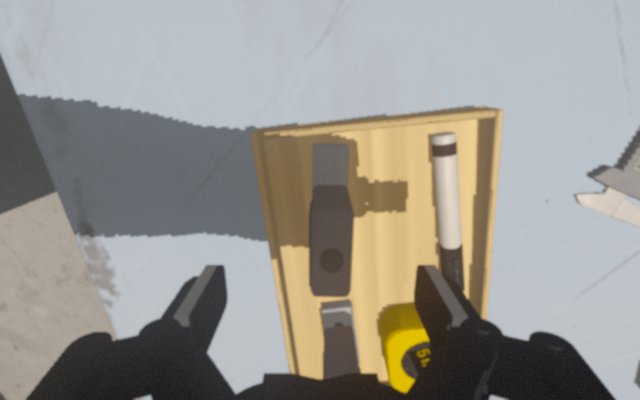

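Request:
drive_tool([
  [0, 0, 0, 0, 0, 0, -1],
  [0, 0, 0, 0, 0, 0, -1],
])

```text
time_s: 3.05
ee_pos: [0.4983, -0.1055, 0.2807]
ee_rot: [[0.129, 0.992, 0.002], [0.992, -0.129, -0.0], [-0.0, 0.002, -1.0]]
contact_force: [0.1, -0.1, -0.1]
width: 0.0851
```

Run:
```python
from h import *
d=snap('wrist','w4'); print(d['ee_pos'],d['ee_rot'][:,1]); b=d['image'][:,:,::-1]
cv2.imwrite('pics/w4c.png',cv2.resize(b[110:330,250:420],None,fx=3,fy=3,interpolation=cv2.INTER_CUBIC)[:600])
```

```text
[ 0.49833046 -0.10551364  0.28070764] [ 0.9916446  -0.12898678  0.0018457 ]
```

View pics/w4c.png

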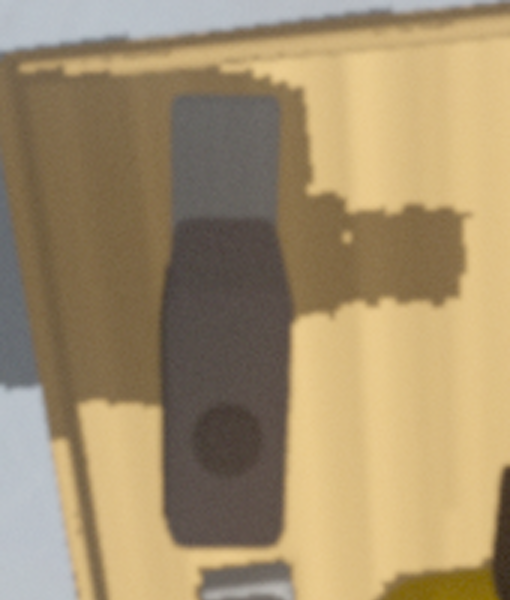

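Run:
```python
from h import *
d=load('w4')
f=lambda p,z:onz(d,((p[0]+.5)/3-.5+250,(p[1]+.5)/3-.5+110),z).round(4)
print('cap',f((227,440),.089)); a,b=f((170,95),.017),f((279,95),.017);print('bar',a,b,np.linalg.norm(a-b),(a+b)/2,(a+b)/2-.051*np.array([.13,.991,0]))
a,b=f((164,546),.083),f((284,546),.083);print('body',a,b,(a+b)/2+.028*np.array([.13,.991,0]))
plan([.501,-.1105,.214],-7.5,4,-1)
```

```text
cap [ 0.5013 -0.1092  0.089 ]
bar [ 0.4957 -0.0575  0.017 ] [ 0.5209 -0.0608  0.017 ] 0.02541515296038965 [ 0.5083  -0.05915  0.017  ] [ 0.50167  -0.109691  0.017   ]
body [ 0.4859 -0.1342  0.083 ] [ 0.5092 -0.1373  0.083 ] [ 0.50119  -0.108002  0.083   ]
[-0.11, 0.08, 1.66, 0.02, 0.0, 0.02, -1.0]
[-0.11, 0.08, 1.66, 0.02, 0.0, 0.02, -1.0]
[-0.11, 0.08, 1.66, 0.02, 0.0, 0.02, -1.0]
[-0.11, 0.08, 1.66, 0.02, 0.0, 0.02, -1.0]
```

Request:
drive_tool([
  [-0.2, 0.2, 1.6, 0, 0, 0, -1],
  [-0.2, 0.15, 1.6, 0, 0, 0, -1],
  [0, 0, 1.6, 0, 0, 0, -1],
  [0, 0, 1.8, 0, 0, 0, -1],
  [0, 0, 0, 0, 0, 0, -1],
])

```text
time_s: 3.72
ee_pos: [0.4996, -0.1099, 0.2111]
ee_rot: [[0.129, 0.992, -0.005], [0.992, -0.129, 0.001], [0.0, -0.005, -1.0]]
contact_force: [-0.1, 0.5, -0.4]
width: 0.0851
```

Request:
drive_tool([
  [0, 0, 0, 0, 0, 0, -1],
  [0, 0, 0, 0, 0, 0, -1],
])

```text
time_s: 3.98
ee_pos: [0.5013, -0.1101, 0.2143]
ee_rot: [[0.129, 0.992, 0.001], [0.992, -0.129, -0.0], [-0.0, 0.001, -1.0]]
contact_force: [-0.4, 0.4, 0.4]
width: 0.0851
```

Run:
```python
from h import *
d=snap('wrist','w5'); print(d['ee_pos'],d['ee_rot'][:,1]);snap('side','s5')
```

```text
[ 0.50131723 -0.11008558  0.2142639 ] [ 0.99161343 -0.12923322  0.00125798]
```

View pics/w5.png

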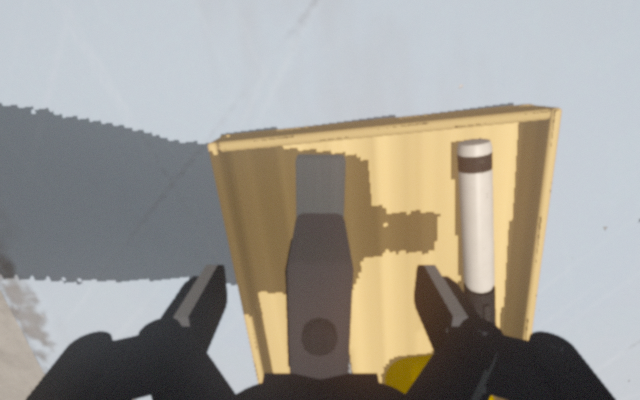

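Request:
drive_tool([
  [0, 0, 0, 0, 0, 0, 1],
  [0, 0, 0, 0, 0, 0, 1],
  [0, 0, 0, 0, 0, 0, 1],
  [0, 0, 0, 0, 0, 0, 1],
  [0, 0, 0, 0, 0, 0, 1],
], newtons=60)

```text
time_s: 4.7
ee_pos: [0.5011, -0.11, 0.2139]
ee_rot: [[0.129, 0.992, 0.001], [0.992, -0.129, -0.0], [0.0, 0.001, -1.0]]
contact_force: [0.6, -0.2, 2.0]
width: 0.0237
```

Request:
drive_tool([
  [0, 0, 0, 0, 0, 0, 1],
  [0, 0, 0, 0, 0, 0, 1],
])

```text
time_s: 4.95
ee_pos: [0.5011, -0.11, 0.2139]
ee_rot: [[0.129, 0.992, 0.0], [0.992, -0.129, -0.0], [0.0, 0.0, -1.0]]
contact_force: [-0.1, 0.9, 1.8]
width: 0.0233
```

Request:
drive_tool([
  [0, 0, -1, 0, 0, 0, 1],
  [0, 0, -2, 0, 0, 0, 1],
  [0, 0, -3, 0, 0, 0, 1],
  [0, 0, -3, 0, 0, 0, 1],
  [0, 0, -3, 0, 0, 0, 1],
])

```text
time_s: 5.58
ee_pos: [0.5004, -0.1098, 0.3344]
ee_rot: [[0.129, 0.992, -0.002], [0.992, -0.129, 0.0], [0.0, -0.002, -1.0]]
contact_force: [-0.2, -0.4, -2.3]
width: 0.0231
```

Request:
drive_tool([
  [0, 0, 0, 0, 0, 0, 1],
  [0, 0, 0, 0, 0, 0, 1],
  [0, 0, 0, 0, 0, 0, 1],
])

```text
time_s: 5.95
ee_pos: [0.5002, -0.1098, 0.3319]
ee_rot: [[0.129, 0.992, -0.004], [0.992, -0.129, 0.001], [0.0, -0.004, -1.0]]
contact_force: [-0.1, 0.0, -2.7]
width: 0.023
```

Run:
```python
from h import *
d=snap('wrist','w6'); print(d['ee_pos'],d['ee_rot']);snap('side','s6')
plan([.515,.19,.335],-7,8,1)
```

```text
[ 0.500238   -0.10981656  0.33189251] [[ 1.29165526e-01  9.91616406e-01 -3.62905642e-03]
 [ 9.91623004e-01 -1.29163582e-01  7.66112388e-04]
 [ 2.90947687e-04 -3.69761114e-03 -9.99993121e-01]]
[3.74, -0.3, -0.03, -0.02, -0.0, -0.05, 1.0]
[3.74, -0.3, -0.03, -0.02, -0.0, -0.05, 1.0]
[3.74, -0.3, -0.03, -0.02, -0.0, -0.05, 1.0]
[3.74, -0.29, -0.03, -0.02, -0.0, -0.05, 1.0]
[3.74, -0.29, -0.03, -0.02, -0.0, -0.05, 1.0]
[3.74, -0.29, -0.03, -0.02, -0.0, -0.05, 1.0]
[3.74, -0.28, -0.03, -0.02, -0.0, -0.05, 1.0]
[3.74, -0.28, -0.03, -0.02, -0.0, -0.05, 1.0]
```

View pics/w6.png

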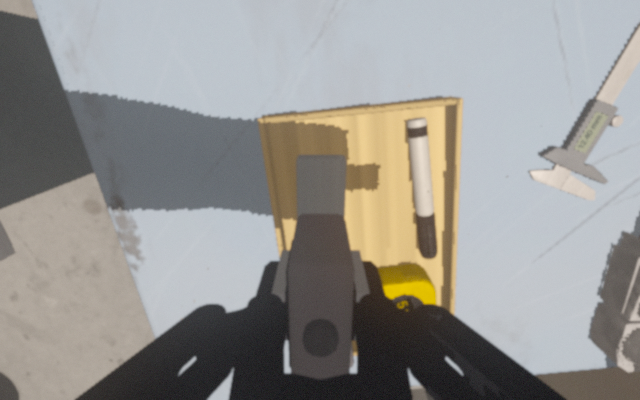

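View pics/s6.png

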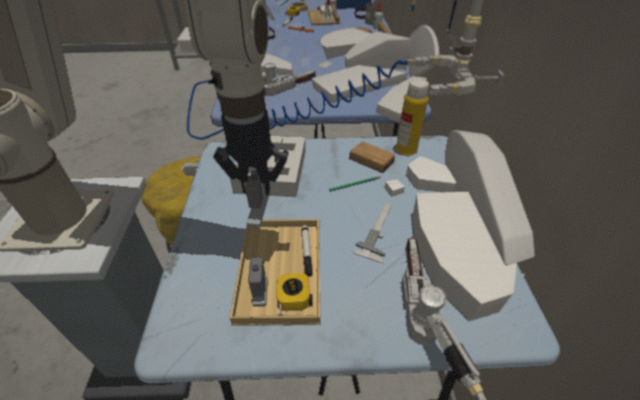

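Request:
drive_tool([
  [3, -0.2, 0, 0, 0, 0, 1],
  [4.5, -0.3, 0, 0, 0, 0, 1],
  [5, -0.4, 0, 0, 0, 0, 1],
  [5, -0.4, 0, 0, 0, 0, 1],
  [4, -0.2, 0, 0, 0, 0, 1],
])

```text
time_s: 6.68
ee_pos: [0.5136, 0.107, 0.333]
ee_rot: [[0.128, 0.992, -0.001], [0.992, -0.128, -0.0], [-0.0, -0.001, -1.0]]
contact_force: [0.9, -0.1, -2.1]
width: 0.0234
```

Request:
drive_tool([
  [2.5, -0.1, 0, 0, 0, 0, 1],
  [0.8, -0.1, 0, 0, 0, 0, 1],
  [0, 0, 0, 0, 0, 0, 1],
  [0, 0, 0, 0, 0, 0, 1],
  [0, 0, 0, 0, 0, 0, 1],
])

```text
time_s: 7.3
ee_pos: [0.5162, 0.1371, 0.3337]
ee_rot: [[0.131, 0.991, -0.0], [0.991, -0.131, -0.0], [-0.0, -0.0, -1.0]]
contact_force: [-0.3, 0.1, -2.4]
width: 0.0235
```

Run:
```python
from h import *
d=snap('wrist','w7'); print(d['ee_pos'],d['ee_rot'])
b=d['image'][:,:,::-1]
cv2.imwrite('pics/w7c.png',cv2.resize(b[20:330,130:530],None,fx=2,fy=2,interpolation=cv2.INTER_CUBIC)[:600])
```

```text
[0.51615467 0.13714366 0.33372985] [[ 1.30797627e-01  9.91409085e-01 -7.92990120e-05]
 [ 9.91409062e-01 -1.30797642e-01 -2.21908679e-04]
 [-2.30374405e-04 -4.95926303e-05 -9.99999972e-01]]
```

View pics/w7c.png

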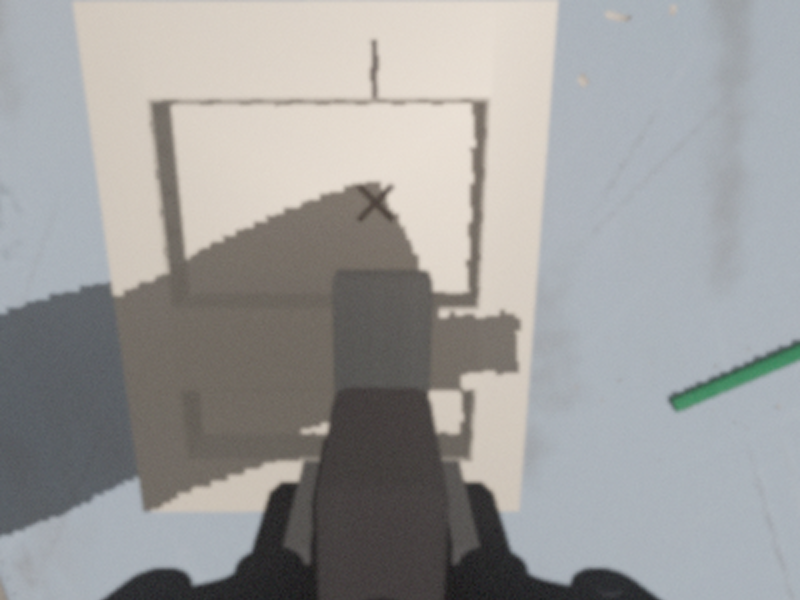

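Run:
```python
from h import *
d=load('w7')
f=lambda p,z:onz(d,((p[0]+.5)/2-.5+130,(p[1]+.5)/2-.5+20),z).round(4)
ang=lambda v:np.degrees(np.arctan2(v[1],v[0])).round(2)
print('cross',f((376,203),.025))
a,b=f((374,40),.05),f((375.5,98),.05);print('line',a,b,ang(a-b)-90)
P=[f(p,.05) for p in [(75,2),(557,2),(521,511),(146,511)]];print(P,[np.linalg.norm(P[i]-P[i-1]).round(4) for i in range(4)],[ang(P[1]-P[0]),ang(P[2]-P[3]),ang(P[0]-P[3])-90,ang(P[1]-P[2])-90])
c=np.mean(P,0);th=np.radians(-6.8);print('centre',c,'mark from corners',c+np.array([np.cos(th)*.02-np.sin(th)*.03,np.sin(th)*.02+np.cos(th)*.03,0]))
a,b=f((150,101),.05),f((488,101),.05);print('pocket',ang(b-a),np.linalg.norm(b-a))
zb=d['ee_pos'][2]-.2089+.012
a,b=f((333,270),zb),f((432,271),zb);m=(a+b)/2;print('bar',a,b,np.linalg.norm(a-b),ang(b-a),m, 'centre',m-.051*np.array([.131,.991,0]),d['ee_pos'])
```

```text
cross [0.5219 0.1931 0.025 ]
line [0.5291 0.2504 0.05  ] [0.5271 0.2319 0.05  ] -6.170000000000002
[array([0.4301, 0.2753, 0.05  ]), array([0.5923, 0.2539, 0.05  ]), array([0.5677, 0.0565, 0.05  ]), array([0.405 , 0.0781, 0.05  ])] [np.float64(0.1988), np.float64(0.1636), np.float64(0.1989), np.float64(0.1641)] [np.float64(-7.52), np.float64(-7.56), np.float64(-7.25), np.float64(-7.099999999999994)]
centre [0.498775 0.16595  0.05    ] mark from corners [0.52218643 0.19337089 0.05      ]
pocket -7.57 0.11994519581875716
bar [0.5112 0.1899 0.1368] [0.536  0.1863 0.1368] 0.025059928172283384 -8.26 [0.5236 0.1881 0.1368] centre [0.516919 0.137559 0.1368  ] [0.51615467 0.13714366 0.33372985]
```

Request:
drive_tool([
  [2, -0.1, 0, 0, 0, 0, 1],
  [2.6, -0.1, 0, 0, 0, 0, 1],
  [1, 0, 0, 0, 0, 0, 1],
  [0, 0, 0, 0, 0, 0, 1],
  [0, 0, 0, 0, 0, 0, 1],
])

```text
time_s: 7.98
ee_pos: [0.5213, 0.1936, 0.3336]
ee_rot: [[0.129, 0.992, -0.0], [0.992, -0.129, -0.001], [-0.001, -0.0, -1.0]]
contact_force: [-0.4, 0.1, -2.5]
width: 0.0232
```

Request:
drive_tool([
  [0, 0, 1.5, 0, 0, 0, 1],
  [0, 0, 2, 0, 0, 0, 1],
  [0, 0, 1, 0, 0, 0, 1],
  [0, 0, 0, 0, 0, 0, 1],
  [0, 0, 0, 0, 0, 0, 1],
])

```text
time_s: 8.6
ee_pos: [0.5216, 0.1939, 0.2891]
ee_rot: [[0.129, 0.992, 0.001], [0.992, -0.129, 0.0], [0.0, 0.001, -1.0]]
contact_force: [-0.2, -0.1, -1.9]
width: 0.0235
```

Run:
```python
from h import *
d=snap('wrist','w8'); print(d['ee_pos'],d['ee_rot'],r.get_obs()['contact_force'])
b=d['image'][:,:,::-1]
cv2.imwrite('pics/w8c.png',cv2.resize(b[20:330,130:530],None,fx=2,fy=2,interpolation=cv2.INTER_CUBIC)[:600])
s=snap('side','s8')['image'][:,:,::-1]
cv2.imwrite('pics/s8c.png',cv2.resize(s[90:210,190:350],None,fx=5,fy=5,interpolation=cv2.INTER_CUBIC))
```

```text
[0.52164879 0.19390464 0.28914705] [[ 1.29440441e-01  9.91586860e-01  8.19489320e-04]
 [ 9.91587129e-01 -1.29440698e-01  2.68674635e-04]
 [ 3.72489507e-04  7.77817698e-04 -9.99999628e-01]] [ 0.59003676 -0.44235629 -2.14074497]
```

View pics/w8c.png

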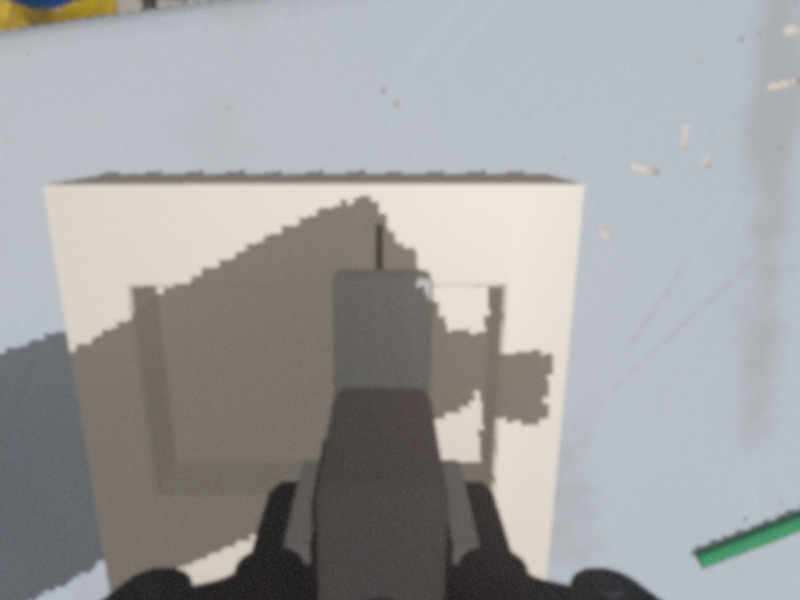

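View pics/s8c.png

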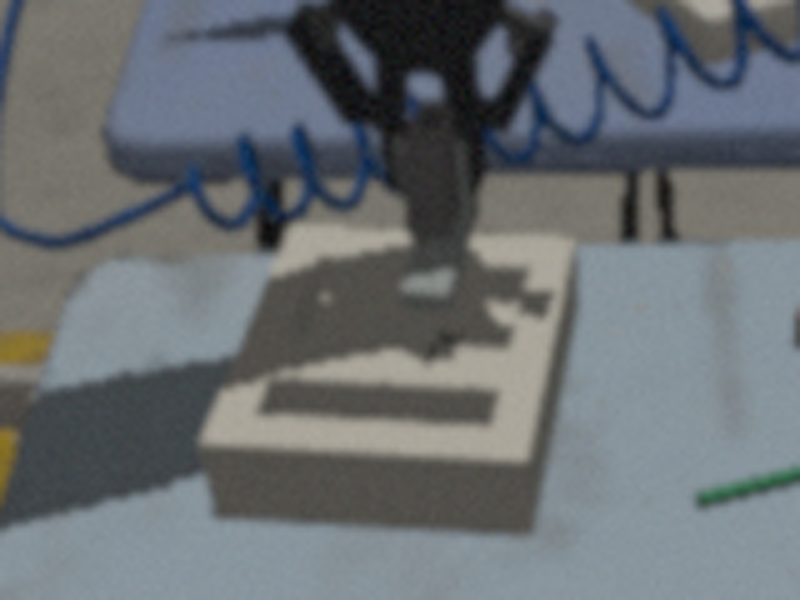

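Run:
```python
from h import *
d=load('w8')
f=lambda p,z:onz(d,((p[0]+.5)/2-.5+130,(p[1]+.5)/2-.5+20),z).round(4)
P=[f(p,.05) for p in [(45,184),(584,184)]];print(P,(P[0]+P[1])/2)
l=f((378.5,227),.05);print('line',l, 'at mark', l-np.array([.129,.9916,0])*(l[1]-.1934)/.9916)
zb=d['ee_pos'][2]-.2089+.012
m=f((382.3,270.5),zb);print('bar end',m,'centre',m-.051*np.array([.129,.9916,0]))
```

```text
[array([0.4301, 0.276 , 0.05  ]), array([0.5924, 0.2547, 0.05  ])] [0.51125 0.26535 0.05   ]
line [0.5288 0.25   0.05  ] at mark [0.52143675 0.1934     0.05      ]
bar end [0.5292 0.245  0.0922] centre [0.522621  0.1944284 0.0922   ]
```

Request:
drive_tool([
  [0, 0, 1, 0, 0, 0, 1],
  [0, 0, 0.7, 0, 0, 0, 1],
  [0, 0, 0.5, 0, 0, 0, 1],
  [0, 0, 0.3, 0, 0, 0, 1],
  [0, 0, 0, 0, 0, 0, 1],
])

```text
time_s: 9.32
ee_pos: [0.5213, 0.1939, 0.2635]
ee_rot: [[0.129, 0.992, -0.001], [0.992, -0.129, -0.0], [-0.0, -0.001, -1.0]]
contact_force: [-1.2, -0.5, -1.2]
width: 0.0231
```

Request:
drive_tool([
  [0, 0, 0, 0, 0, 0, 1],
  [0, 0, 0, 0, 0, 0, 1],
])

```text
time_s: 9.57
ee_pos: [0.5214, 0.194, 0.264]
ee_rot: [[0.129, 0.992, 0.0], [0.992, -0.129, 0.0], [0.0, 0.0, -1.0]]
contact_force: [0.2, -0.3, -1.6]
width: 0.0235
```

Request:
drive_tool([
  [0, 0, 0.15, 0, 0, 0, 1],
  [0, 0, 0.15, 0, 0, 0, 1],
  [0, 0, 0, 0, 0, 0, 1],
  [0, 0, 0, 0, 0, 0, 1],
])

```text
time_s: 10.07
ee_pos: [0.5215, 0.194, 0.2608]
ee_rot: [[0.129, 0.992, 0.0], [0.992, -0.129, 0.0], [0.0, 0.0, -1.0]]
contact_force: [-0.3, -0.7, -1.6]
width: 0.0233
```

Request:
drive_tool([
  [0, 0, 0.1, 0, 0, 0, 1],
  [0, 0, 0, 0, 0, 0, 1],
  [0, 0, 0, 0, 0, 0, 1],
])

```text
time_s: 10.45
ee_pos: [0.5215, 0.194, 0.2598]
ee_rot: [[0.129, 0.992, 0.0], [0.992, -0.129, 0.0], [0.0, 0.0, -1.0]]
contact_force: [0.1, 0.0, -1.0]
width: 0.0234
```

Request:
drive_tool([
  [0, 0, 0.05, 0, 0, 0, 1],
  [0, 0, 0, 0, 0, 0, 1],
  [0, 0, 0, 0, 0, 0, 1],
])

```text
time_s: 10.82
ee_pos: [0.5214, 0.194, 0.2592]
ee_rot: [[0.129, 0.992, 0.0], [0.992, -0.129, 0.0], [0.0, 0.0, -1.0]]
contact_force: [1.0, 0.2, -2.2]
width: 0.023
```

Request:
drive_tool([
  [0, 0, 0.05, 0, 0, 0, 1],
  [0, 0, 0, 0, 0, 0, 1],
  [0, 0, 0, 0, 0, 0, 1],
])

```text
time_s: 11.2
ee_pos: [0.5214, 0.194, 0.2589]
ee_rot: [[0.129, 0.992, 0.0], [0.992, -0.129, 0.0], [0.0, 0.0, -1.0]]
contact_force: [0.3, -0.3, 0.8]
width: 0.0232
```

Request:
drive_tool([
  [0, 0, 0.05, 0, 0, 0, 1],
  [0, 0, 0, 0, 0, 0, 1],
  [0, 0, 0, 0, 0, 0, 1],
])

```text
time_s: 11.58
ee_pos: [0.5213, 0.1939, 0.2589]
ee_rot: [[0.129, 0.992, 0.0], [0.992, -0.129, 0.0], [0.0, 0.0, -1.0]]
contact_force: [-0.2, -1.2, 5.2]
width: 0.0235
```

Request:
drive_tool([
  [0, 0, 0.03, 0, 0, 0, 1],
  [0, 0, 0, 0, 0, 0, 1],
  [0, 0, 0, 0, 0, 0, 1],
  [0, 0, 0, 0, 0, 0, 1],
])

```text
time_s: 12.08
ee_pos: [0.5213, 0.1939, 0.2589]
ee_rot: [[0.129, 0.992, 0.001], [0.992, -0.129, 0.0], [0.0, 0.001, -1.0]]
contact_force: [-1.3, -1.2, 6.8]
width: 0.0236
```

Request:
drive_tool([
  [0, 0, 0, 0, 0, 0, 1],
  [0, 0, 0, 0, 0, 0, 1],
  [0, 0, 0, 0, 0, 0, 1],
  [0, 0, 0, 0, 0, 0, 1],
])

```text
time_s: 12.58
ee_pos: [0.5213, 0.1939, 0.2589]
ee_rot: [[0.129, 0.992, 0.001], [0.992, -0.129, 0.0], [0.0, 0.001, -1.0]]
contact_force: [-2.0, -2.2, 6.7]
width: 0.0235
```

Run:
```python
from h import *
d=snap('wrist','w9'); o=r.get_obs();print(d['ee_pos'],d['ee_rot'][:,2],o['contact_force'],o['ft_torque'])
b=d['image'][:,:,::-1]
cv2.imwrite('pics/w9c.png',cv2.resize(b[20:330,130:530],None,fx=2,fy=2,interpolation=cv2.INTER_CUBIC)[:600])
a=snap('side','s9')['image'][:,:,::-1];c=snap('scene','sc9')['image'][:,:,::-1]
s=[cv2.resize(a[100:210,190:310],(600,550),interpolation=cv2.INTER_CUBIC),cv2.resize(c[130:260,160:310],(600,520),interpolation=cv2.INTER_CUBIC)]
cv2.imwrite('pics/s9c.png',s[0]);cv2.imwrite('pics/sc9c.png',s[1])
for i in range(6): 
  r.get_image('side'); print(r.get_obs()['contact_force'].round(1))
```

```text
[0.52131084 0.19394448 0.25886013] [ 5.95717745e-04  2.74654405e-04 -9.99999785e-01] [-2.2374671  -2.09999625  6.48532931] [-0.2218704   0.63554607  0.02235488]
[-2.5 -1.1  7.4]
[-1.9 -0.4  7.4]
[-2.6 -0.3  6.6]
[-3.  -1.9  6.7]
[-2.4 -1.1  6.9]
[-1.2 -0.9  7.1]
```

View pics/w9c.png

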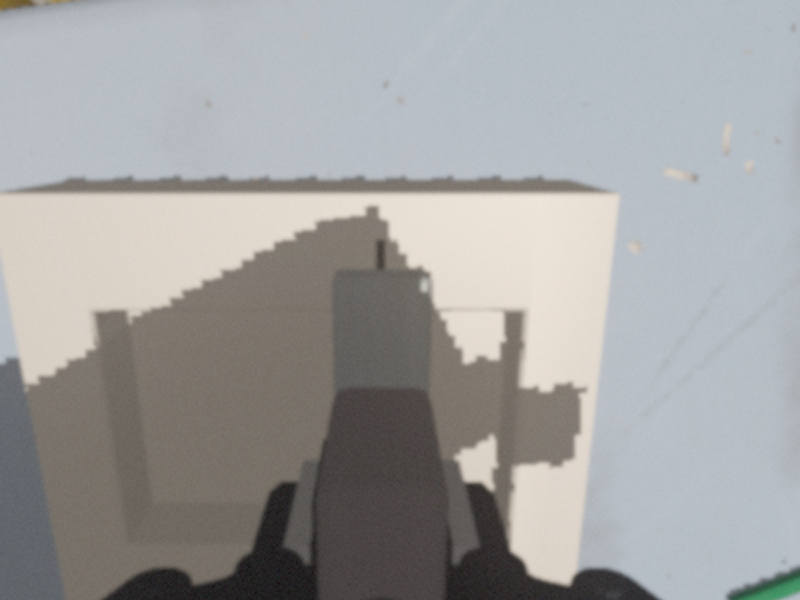

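View pics/s9c.png

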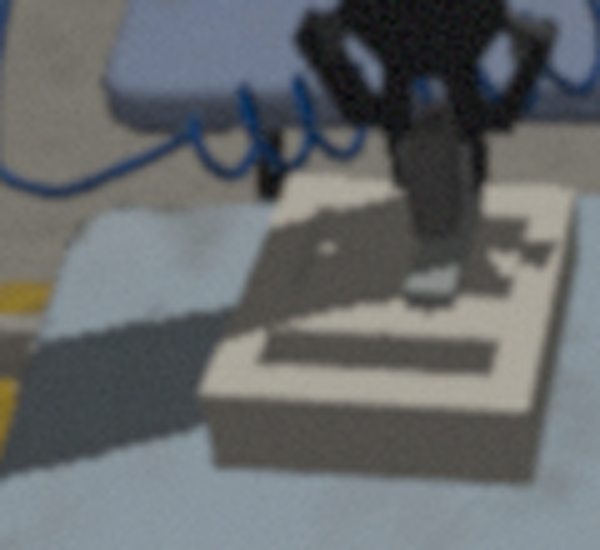

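View pics/sc9c.png

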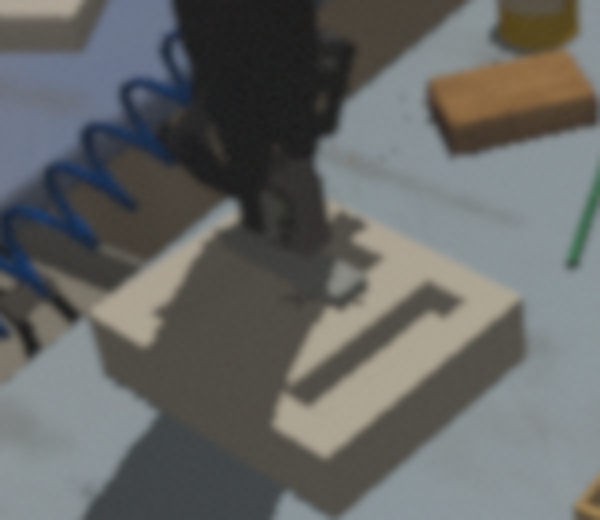

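Run:
```python
from h import *
d=load('w9')
f=lambda p,z:onz(d,((p[0]+.5)/2-.5+130,(p[1]+.5)/2-.5+20),z).round(4)
print('corner',f((619,194),.05),'line',f((380,240),.05))
a,b=f((333,270),.062),f((431,270),.062);m=(a+b)/2;print('bar',m,'centre',m-.051*np.array([.129,.9916,0]))
o=r.get_obs();print(o['time_s'],o['contact_force'],o['qvel'].round(2))
r.job_done()
```

```text
corner [0.5923 0.2546 0.05  ] line [0.5289 0.2508 0.05  ]
bar [0.52875 0.2451  0.062  ] centre [0.522171  0.1945284 0.062    ]
13.025 [-1.19582648 -0.90501118  7.13876122] [-0.05 -0.01 -0.01  0.01  0.   -0.04]
the job is handed in; nothing more can be done
```

I lifted the long gauge out of the tray across its body with a 60 N grip and stood it on the foam over the pen cross. I handed the job in at 13.0 s with the gauge still held and pressed; no verdict came back.

My last checks before handing in:

| Check | Reading |
|---|---|
| Bar centre | about (0.522, 0.1945) m |
| Cross, measured | (0.522, 0.193) m, so 1–1.5 mm away in plan |
| Bar against the insert | within about 0.5° of square; the pen line comes out near the middle of the bar end |
| Bar underside | about 0.050 m, level with the foam top (worked out from the flange height) |
| Tool tilt | below 0.001 rad |
| Press on the foam | about 9.5 N, steady |
| Insert | corner within 1 mm of where it was before contact |

- **Spindle:** I did not measure it directly. With the bar flush on a 25 mm pocket it should stand out about 25 mm.
- **Gauge tilt:** this too is inferred from the tool being upright and the bar sitting flush.
- **Sideways force:** a side force of about 1–3 N appeared after contact and stayed steady.
- **Other tools:** I did not touch them. I saw no contact in the pictures, but I did not re-measure their positions at the end.

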